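# Roll a mill roller up its sloped gutter and turn the keeper behind it

### The arm

A 6-joint arm with a two-finger parallel gripper is mounted at the origin on a cart in front of the work surface, level with it; the furniture and walls round the work are solid. World frame = base frame: x ahead of the robot, y to its left, z up, the work surface at z = 0. Lengths are in m, angles in degrees, forces in N, time in s.
With the tool pointing down it reaches from about 0.275 to 0.775 m from the base axis. Payload 14.6 kg.
Tool frame: the origin (TCP) lies at the very end of the fingers, on their centre line; the grasp point (between the pads) lies 19 mm behind it; z points along the fingers, y is the direction in which the jaws open and shut (so a half turn about z gives the same grasp; the last joint's range is limited). The gripper opens to 85 mm and grips with 20 to 120 N. Pads are 22 mm wide; open, the fingers measure 114 mm over their backs; the gripper's body (76 mm by 85 mm) begins 54 mm behind the grasp point. The pads swing forward as they close: fully open they stand 13 mm farther back than shut.
Start: joints at [67.764, 15.075, -2.767, 72.158, 0, 81.102], TCP at [0.121, 0.511, 0.231] pointing down, gripper open.
Joint ranges: [-151.79, 151.79], [-50.71, 97.33], [-67.44, 78.34], [-121.81, 120.89], [-77.56, 73.72], [-180, 180]. Speed limits (degrees/s): [108.29, 108.29, 147.25, 159.86, 180, 180].

### API

Orientations are given as a 3x3 rotation matrix whose columns are the frame's x, y, z axes.
In Python, from plant import sensors, viewer, job, spotter gives the robot as it stands. The module is installed in compiled form; this text tells all that it offers.
- The arm moves only by the tool servo_tool, never from a script. Its argument "commands" is one flat list of numbers, 7 for each row, row after row: the shift along the tool's x, y, z in mm, then the turn, a rotation vector about the tool's x, y, z in degrees, then the opening, from 0 (shut) to 1 (fully open). In form: [dx, dy, dz, wx, wy, wz, gripper, dx, dy, dz, wx, wy, wz, gripper, ...]. A call has exactly 5 rows; each row is the pose to reach, as a shift and turn from the pose commanded when the call began, along the tool's axes at that moment; what a row does not reach only later rows make up. A row lasts 1/8 s, in which the tool goes at most 62.5 mm and 10.7 degrees, less where a joint would pass 70% of its speed; a pose out of reach is approached as far as the arm can. A call with a gripper value outside its range is refused whole. The fingers move at their own pace and stop on an object; "newtons" is the grip in N (left out, the last holds). Time passes only in rows, so rows that repeat a pose let the fingers close, or fill a call up. It gives the time, the measured TCP pose, the force and the opening at its end, in the units of the state.
- sensors.state(): the state, without advancing time (a new reading comes with each control period).
- viewer.snapshot(name): name is "scene" or "top"; returns the picture (384x512x3 uint8, red, green, blue); there is no depth.
- viewer.camera_model(name): a dict with "vfov" (degrees; the focal length in pixels is half the picture's height over the tangent of half this angle, whatever the lens; pixels are square), "cx", "cy" (the principal point, pixels), "world_from_camera" (4x4, takes a point from camera to world coordinates). Camera axes: x right, y down, z forward; pixel columns grow to the right and rows downward; lengths in m; the calibration is good to about 2 mm. A picture is of the moment at which its call begins. camera_model takes no time and is no camera call.
- job.sign_off(): hands the job in, once; it reports no verdict.
Trained networks look in the newest picture that a camera, given by its name, has taken for a name from the list of things; names that differ only in an ending like _2 or _b are one class to them, and where a whole thing is asked for, a point or a joint stands for the part that bears it (a point fixed in the world has none). Each returns a list of dicts, best first, with "p" (0 to 1); they miss things now and then, are a little off and sometimes report something else, mostly with a low value. They report only what shows in the picture. A call takes as long as a camera call. They do not tell look-alikes from the thing itself.
- spotter.recognise(thing, camera): "centre" ([x, y, z] in m, in world coordinates, good to about 4 mm: the middle of the surface that is visible of it).
- spotter.cut_out(thing, camera): "pixels" (384x512 bool, what is visible of it).
- spotter.mark_of(thing, camera): "centre" ([x, y, z] in m, in world coordinates, good to about 4 mm: a listed point, or the origin of a listed thing).
The state is a dict: "clock": time; "qpos": joint angles; "joint_vel": joint speeds; "joint_torque": joint torques, N m; "position": TCP position; "orientation": TCP orientation; "ft_force": force on the tool from outside, world axes, zero at the start; "torque": the same for the moment, N m; "grip_width": finger opening in m.
Only numpy, scipy, OpenCV 4.12 (cv2) and the standard library are available. Lean on these libraries where they do the work, as an engineer would, in place of code of your own. Each camera call takes 0.05 s, during which the arm holds its last target. There are 200 camera calls.

### The job

The spare steel roller of the rolling mill lies at the low end of its sloped gutter. Push it up the gutter with the fingertips, without gripping or lifting it, over the crest until it lies in the dip against the end stop; then push the brass keeper bar fully round across the gutter behind it, so that the roller cannot roll back. Leave the small weight, the wire spool and the wax block where they are.

Things in the scene. Friction and masses are not known exactly. Their poses are not given: they have to be found in the camera images.
- gutter: Fixed aluminium gutter on a wooden base 190x82 mm. Origin: middle of the base's underside; +x runs along the gutter uphill to the stop, +y across it, z up. Between walls 60 mm apart (6 mm thick, tops 8 mm above the floor) the floor (x, z in mm) rises straight from (-92, 10) to the crest (33, 25.5), then falls to (80, 18) at the end stop, whose top is at z 44. Two small stops at the low end (x -96 to -91, top z 22) leave the middle 32 mm open.
- roller: Plain steel roller, about 0.25 kg, loose: 32 mm diameter, 44 mm long, with a 13 mm journal 6 mm long at each end (56 mm overall). Origin at its centre, y along its axle; x and z turn as it rolls. It starts resting against the two stops at the gutter's low end with its centre at x about -75, z about 28 mm in the gutter's frame, lying across the gutter, and rolls back there if let go before the crest.
- gutter_seat (a point): Where the roller's centre lies when it rests in the dip against the end stop: gutter frame x 64, y 0, z 36.5 mm.
- keeper (a joint): Brass keeper bar on an upright pivot outside the gutter's -y wall, at x 38, y -46 mm in the gutter's frame. 0 = open, the bar points downhill (-x) along the outside of the wall; it turns clockwise seen from above and at 1.57 rad meets its stop, square across the gutter behind the dip. Stays where left; turning takes about 0.4 N at the peg. Bar 8 mm wide, 81 mm long from the pivot, underside at z 36, top at z 46 mm in the gutter's frame.
- keeper_peg (a point): Top centre of the upright brass peg on the keeper bar (9 mm diameter, 60 mm from the pivot). The peg stands from the bar's top (z 46) up to z 70 mm in the gutter's frame; push it sideways to turn the bar.
- weight: Bystander, loose: small round nickel weight with a neck, 19 mm wide, 20 mm high, beyond the high end of the gutter. Origin: centre of its underside.
- spool: Bystander, loose: wire spool standing on its flange, 48 mm diameter, 32 mm high, on the grey mat left of the fireclay stand. Origin: centre of its underside.
- wax: Bystander, loose: green wax block 18x26x20 mm on the grey mat right of the fireclay stand. Origin: centre of its underside. (The fixed fireclay stand on the mat, 112 mm square with its top at z 0.043 m, spans world x 0.435 to 0.545, y -0.10 to 0.01, close in front of the gutter.)
Not all that is in view belongs to the job. What is shaped like the roller but pink or red is not meant.

How it is judged:
By the outcome, as a careful person would: the job done as asked, in the order asked, and still so for the second after the job is handed in, with the robot touching nothing.
It also fails if it takes over 58 s, if anything falls off the work surface, if the arm or the gripper's body presses on something with over 40 N, if the wrist force passes 120 N, or if a joint passes its speed limit or range.

## Working session

There is one attempt and no reset: what is moved stays moved. The work goes in short steps, Python scripts to look and compute and a tool call to move; the robot and the scene stay as the last step left them, time stands still between calls to the robot, and variables do not carry over. Pictures are saved under pics/ and viewed, about 8 in all and at most 12, crops included, and the job is handed in when it is done.

Besides the shell and the picture viewer there is one more tool, called by a JSON object that holds its "method" and its "body", one argument or row to a line. servo_tool: Moves the arm, as the interface text tells. Its arguments: {"type":"object","properties":{"commands":{"type":"array","items":{"type":"number"}},"newtons":{"type":"number"}},"required":["commands"]}

```bash
mkdir -p pics
python3 - <<'E'
from plant import sensors, viewer, spotter
import cv2, numpy as np
s=sensors.state(); print(s['clock'],s['position'],np.round(s['orientation'],3).tolist(),s['ft_force'],s['grip_width'])
for c in('scene','top'):
    im=viewer.snapshot(c); cv2.imwrite(f'pics/{c}0.png',im[:,:,::-1])
    m=viewer.camera_model(c); print(c,m['vfov'],m['cx'],m['cy'],np.round(m['world_from_camera'],3).tolist())
    W=np.array(m['world_from_camera']);f=192/np.tan(np.radians(m['vfov']/2))
    for t in('gutter','roller','gutter_seat','keeper_peg','weight','spool','wax'):
        for r in spotter.mark_of(t,c)[:3]:
            p=np.array(r['centre']);q=np.linalg.inv(W)@np.r_[p,1]
            print(t,round(r['p'],2),np.round(p,3),np.round([m['cx']+f*q[0]/q[2],m['cy']+f*q[1]/q[2]]))
print(sensors.state()['clock'])
E
```

```text
0.0 [0.12103649 0.51059083 0.23081938] [[-0.973, 0.231, -0.0], [0.231, 0.973, -0.001], [0.0, -0.001, -1.0]] [ 0.27259965 -0.08335296  0.93463791] 0.08554280052122536
scene 45.632587862717266 264.9912052490994 194.30225126472766 [[0.834, -0.389, 0.392, 0.1], [-0.552, -0.6, 0.579, -0.715], [0.01, -0.699, -0.715, 0.875], [0.0, 0.0, 0.0, 1.0]]
gutter 0.68 [ 0.628 -0.08  -0.   ] [296. 204.]
roller 0.72 [ 0.614 -0.264  0.015] [338. 250.]
roller 0.62 [ 0.622 -0.009  0.031] [279. 180.]
roller 0.61 [0.471 0.146 0.015] [202. 172.]
gutter_seat 0.68 [ 0.626 -0.146  0.039] [312. 209.]
keeper_peg 0.45 [ 0.582 -0.062  0.071] [278. 187.]
weight 0.36 [ 0.623 -0.343  0.   ] [362. 275.]
spool 0.61 [0.508 0.043 0.004] [233. 193.]
wax 0.41 [ 0.488 -0.128 -0.   ] [261. 239.]
top 42.20282671612641 250.76171731403028 197.54521808097442 [[-0.002, -0.991, 0.136, 0.414], [-0.999, 0.007, 0.031, -0.08], [-0.032, -0.136, -0.99, 1.184], [0.0, 0.0, 0.0, 1.0]]
gutter 0.89 [ 0.622 -0.077  0.005] [265. 178.]
roller 0.75 [ 0.608 -0.258  0.015] [342. 183.]
roller 0.73 [0.462 0.232 0.013] [135. 246.]
roller 0.57 [ 0.632 -0.146  0.038] [295. 172.]
gutter_seat 0.87 [ 0.63  -0.146  0.041] [295. 172.]
keeper_peg 0.74 [ 0.581 -0.066  0.075] [260. 191.]
weight 0.56 [ 0.62  -0.345 -0.   ] [377. 179.]
spool 0.56 [0.507 0.044 0.002] [215. 227.]
wax 0.48 [ 0.486 -0.134  0.002] [289. 235.]
0.8
```

View pics/scene0.png

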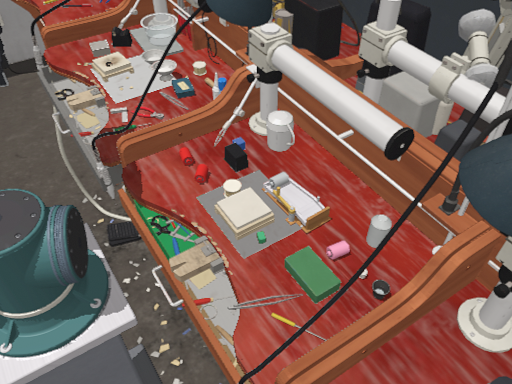

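View pics/top0.png

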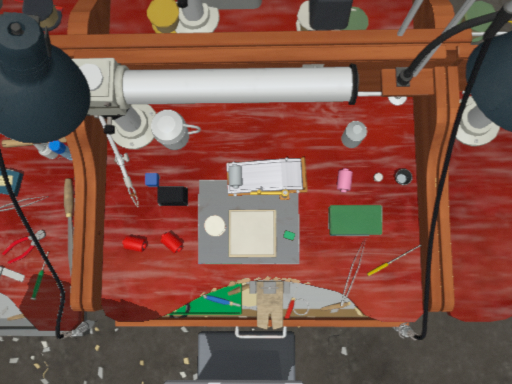

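Candidates for the roller: steel-grey one in the gutter (scene 279,180 / top 235,175); pink at top (345,180); red at top (133,243) and (171,241). I choose the grey one lying at the gutter's low end and check it in a close crop.

```bash
cat > h.py <<'E'
from plant import sensors, viewer, spotter
import cv2, numpy as np
def cam(c):
    m=viewer.camera_model(c);return np.array(m['world_from_camera']),192/np.tan(np.radians(m['vfov']/2)),m['cx'],m['cy']
def proj(c,P):
    W,f,cx,cy=cam(c);P=np.atleast_2d(P);q=(P-W[:3,3])@W[:3,:3]
    return np.c_[cx+f*q[:,0]/q[:,2],cy+f*q[:,1]/q[:,2]]
def g2w(g,P):
    x,y,a=g;P=np.atleast_2d(P)/1000.;c,s=np.cos(a),np.sin(a)
    return np.c_[x+c*P[:,0]-s*P[:,1],y+s*P[:,0]+c*P[:,1],P[:,2]]
def w2g(g,P):
    x,y,a=g;P=np.atleast_2d(P);c,s=np.cos(a),np.sin(a);d=P[:,:2]-[x,y]
    return 1000*np.c_[c*d[:,0]+s*d[:,1],-s*d[:,0]+c*d[:,1],P[:,2]]
def ray(c,u,v,z):
    W,f,cx,cy=cam(c);d=W[:3,:3]@[(u-cx)/f,(v-cy)/f,1];o=W[:3,3];return o+d*(z-o[2])/d[2]
def overlay(c,g,im,k,x0,y0,w,h,th=None):
    cr=cv2.resize(im[y0:y0+h,x0:x0+w,::-1],None,fx=k,fy=k,interpolation=cv2.INTER_CUBIC)
    def L(P,col):
        p=((proj(c,g2w(g,P))-[x0,y0]+.5)*k).astype(np.int32);cv2.polylines(cr,[p],False,col,1)
    L([(-95,-41,0),(95,-41,0),(95,41,0),(-95,41,0),(-95,-41,0)],(0,255,0))
    for s in(-36,36):L([(-92,s,18),(33,s,33.5),(80,s,26)],(255,255,0))
    L([(80,-36,44),(80,36,44)],(255,0,255))
    if th is not None:
        a=np.pi-th;d=np.array([np.cos(a),np.sin(a)]);q=np.array([38,-46])
        L([(*q,46),(*(q+81*d),46)],(0,255,255));L([(*(q+60*d),46),(*(q+60*d),70)],(0,0,255))
    return cr
E
python3 - <<'E'
from h import *
from scipy.optimize import minimize
ims={};ms={}
for c in('scene','top'):
    ims[c]=viewer.snapshot(c)
    r=spotter.cut_out('gutter',c);print(c,[(round(x['p'],2),int(x['pixels'].sum())) for x in r[:2]]);ms[c]=r[0]['pixels']
box=[(x,y,z) for x in(-95,95) for y in(-41,41) for z in(0,10)]+[(80,y,44) for y in(-36,36)]+[(86,y,44) for y in(-36,36)]+[(-38,-50,46)]
def cost(v):
    t=0
    for c in ms:
        p=proj(c,g2w(v*[.01,.01,.1],box));k=16
        h=cv2.convexHull(np.round(p*k).astype(np.int32))
        m=np.zeros((384*1,512),np.uint8);cv2.fillConvexPoly(m,h,255,cv2.LINE_AA,4)
        t+=np.abs(m/255.-ms[c]).sum()/ms[c].sum()
    return t
b=min((minimize(cost,np.array([.625/.01,-.078/.01,a/.1]),method='Nelder-Mead',options=dict(initial_simplex=np.array([.625/.01,-.078/.01,a/.1])+np.array([[0,0,0],[1,0,0],[0,1,0],[0,0,1]]))) for a in(-1.67,-1.57,-1.47)),key=lambda r:r.fun)
g=b.x*[.01,.01,.1];print(g,b.fun)
np.save('g.npy',g)
a=overlay('top',g,ims['top'],6,215,145,110,75,0);s=overlay('scene',g,ims['scene'],6,250,160,90,75,0)
cv2.imwrite('pics/fit.png',np.vstack([cv2.copyMakeBorder(cv2.resize(i,None,fx=.66,fy=.66),0,0,0,(450-int(i.shape[1]*.66)),cv2.BORDER_CONSTANT) for i in(a,s)]))
for n in('roller','keeper_peg'):
  for c in ms:
    for r in spotter.mark_of(n,c)[:4]: print(n,c,round(r['p'],2),np.round(w2g(g,r['centre']),0))
# tube end triangulation
(W,f,cx,cy),(V,f2,c2,d2)=cam('scene'),cam('top')
P=cv2.triangulatePoints(*[np.array([[F,0,A],[0,F,B],[0,0,1]])@np.linalg.inv(M)[:3] for M,F,A,B in((W,f,cx,cy),(V,f2,c2,d2))],np.array([[399.],[143]]),np.array([[355.],[83]]))
print('tube',P[:3,0]/P[3,0])
E
```

```text
scene [(0.79, 1888)]
top [(0.6, 2432)]
[ 0.62364168 -0.07823072 -1.55516715] 0.4435568841720453Traceback (most recent call last):
  File "<stdin>", line 20, in <module>
    return _nx.concatenate(arrs, 0, dtype=dtype, casting=casting)
           ~~~~~~~~~~~~~~~^^^^^^^^^^^^^^^^^^^^^^^^^^^^^^^^^^^^^^^
ValueError: all the input array dimensions except for the concatenation axis must match exactly, but along dimension 1, the array at index 0 has size 451 and the array at index 1 has size 450
```

```bash
cat >> h.py <<'E'
def pair(g,th,name,k=5):
    ims={c:viewer.snapshot(c) for c in('top','scene')}
    a=overlay('top',g,ims['top'],k,215,145,110,60,th);s=overlay('scene',g,ims['scene'],k,240,160,110,75,th)
    cv2.imwrite(name,np.vstack([a,s]));return ims
E
python3 - <<'E'
from h import *
g=np.load('g.npy');pair(g,0,'pics/fit.png',4)
for n in('roller','keeper_peg'):
  for c in ('top','scene'):
    for r in spotter.mark_of(n,c)[:4]: print(n,c,round(r['p'],2),np.round(w2g(g,r['centre']),0))
K=[]
for c in('scene','top'):
    M,F,A,B=cam(c);K.append(np.array([[F,0,A],[0,F,B],[0,0,1]])@np.linalg.inv(M)[:3])
P=cv2.triangulatePoints(*K,np.array([[399.],[143]]),np.array([[355.],[83]]));print('tube',P[:3,0]/P[3,0])
E
```

```text
roller top 0.73 [[-69.   1.  28.]]
roller top 0.71 [[-231. -153.   18.]]
roller top 0.64 [[-315. -153.   16.]]
roller top 0.54 [[180. -14.  15.]]
roller scene 0.77 [[186. -11.  14.]]
roller scene 0.75 [[-313. -154.   20.]]
roller scene 0.7 [[-228. -147.   15.]]
roller scene 0.67 [[-67.  -2.  28.]]
keeper_peg top 0.49 [[-16. -40.  76.]]
keeper_peg scene 0.7 [[-15. -42.  73.]]
tube [ 0.75828213 -0.24935853  0.26472764]
```

View pics/fit.png

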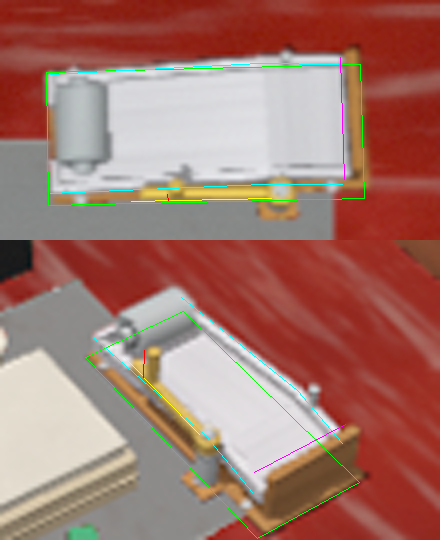

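The crop confirms the grey roller at the low end; the fit is a few mm and about 1.5° off (peg top at crop (152,350) vs drawn (145,350); far wall tilted more). I refine it from clicked features.

```bash
cat >> h.py <<'E'
def delta(P,R,tgt,yaw_y):
    """tool-frame shift mm and turn about tool z (deg) to world point tgt with tool y at world angle yaw_y"""
    d=R.T@(np.array(tgt)-P)*1000
    t=np.degrees(np.arctan2(R[1,1],R[0,1]));return np.round(d,1),round((t-yaw_y+180)%360-180,1)
E
python3 - <<'E'
from h import *
from scipy.optimize import least_squares
T=lambda x,y:(x/4+215-.5,y/4+145-.5);S=lambda x,y:(x/4+240-.5,(y-240)/4+160-.5)
F=[('top',(-22,-46,70),T(178,182)),('top',(38,-46,48),T(281,186)),('top',(-75,0,28),T(81,121)),('top',(-95,41,10),T(50,68)),('top',(80,0,44),T(346,118)),
('scene',(-22,-46,70),S(152,350)),('scene',(95,41,0),S(357,479)),('scene',(95,-41,0),S(258,530)),('top',(33,36,33.5),T(285,59))]
g0=np.load('g.npy')
r=least_squares(lambda v:np.ravel([proj(c,g2w(v,P))[0]-u for c,P,u in F]),g0,x_scale=[.01,.01,.05],loss='soft_l1')
g=r.x;np.save('g.npy',g);print(g,np.degrees(g[2]));print(np.round(np.reshape([proj(c,g2w(g,P))[0]-u for c,P,u in F],(-1,2))*4))
pts=g2w(g,[(-75,0,28),(-22,-46,70),(64,0,36.5),(-115,0,60)]);print(np.round(pts,3))
for u in((80,315),(100,315),(85,200)):print(u,ray('top',*u,0.0)[:2].round(2),ray('top',*u,0.15)[:2].round(2))
s=sensors.state();P=np.array(s['position']);R=np.array(s['orientation']);y=np.degrees(g[2])+90;print('tool y target',y)
for t in((.26,.24,.29),(.5,.03,.22),(.62,.04,.16)):print(t,delta(P,R,t,y))
E
```

```text
[ 0.62698969 -0.08102201 -1.5660838 ] -89.72999220673701
[[ -7.   6.]
 [ -5.   6.]
 [  1.   2.]
 [  1.  -6.]
 [  1.  -4.]
 [ -1.   0.]
 [  9.   5.]
 [  5.   9.]
 [-21.  -1.]]
[[ 0.627 -0.006  0.028]
 [ 0.581 -0.059  0.07 ]
 [ 0.627 -0.145  0.036]
 [ 0.626  0.034  0.06 ]]
(80, 315) [0.3  0.36] [0.31 0.3 ]
(100, 315) [0.3  0.31] [0.31 0.26]
(85, 200) [0.57 0.36] [0.55 0.3 ]
tool y target 0.27000779326299096
(0.26, 0.24, 0.29) (array([-197.6, -231.5,  -58.7]), np.float64(76.4))
(0.5, 0.03, 0.22) (array([-479.6, -380.5,   11.3]), np.float64(76.4))
(0.62, 0.04, 0.16) (array([-594. , -343. ,   71.3]), np.float64(76.4))
```

{"method": "servo_tool", "body": {
  "commands": [-37,-51,-20,0,0,10,0,-73,-102,-40,0,0,20,0,-110,-153,-60,0,0,30,0,-146,-204,-70,0,0,40,0,-183,-255,-70,0,0,50,0],
  "newtons": 20
}}

```text
clock: 1.92
position: [0.2348, 0.2347, 0.3017]
orientation: [[-0.459, 0.889, 0.002], [0.889, 0.459, 0.001], [-0.0, 0.002, -1.0]]
ft_force: [2.4, -0.1, 0.2]
grip_width: -0.0001
```

Run:
```python
from h import *
s=sensors.state();P=np.array(s['position']);R=np.array(s['orientation']);print(s['clock'],P,s['qpos'],s['grip_width'])
for t in((.45,.05,.26),(.626,.04,.12)):print(t,delta(P,R,t,.3))
```

```text
1.925 [0.23477556 0.23468684 0.30169569] [ 3.08376045e+01 -5.12279098e+00 -1.48177333e+01  8.01903042e+01
 -7.98981512e-03  9.35237183e+01] -9.689767247384923e-05
(0.45, 0.05, 0.26) (array([-262.9,  106.4,   41.9]), np.float64(27.0))
(0.626, 0.04, 0.12) (array([-352.5,  257.9,  182.2]), np.float64(27.0))
```

{"method": "servo_tool", "body": {
  "commands": [-53,21,5,0,0,6,0,-105,43,15,0,0,12,0,-158,64,25,0,0,18,0,-210,86,35,0,0,24,0,-263,106,42,0,0,27,0]
}}

```text
clock: 2.55
position: [0.4514, 0.0507, 0.2586]
orientation: [[-0.007, 1.0, 0.0], [1.0, 0.007, 0.0], [0.0, 0.0, -1.0]]
ft_force: [0.6, 1.8, 0.2]
grip_width: 0.0001
```

Run:
```python
from h import *
s=sensors.state();P=np.array(s['position']);R=np.array(s['orientation']);print(s['clock'],P,s['qpos'])
for t in((.626,.04,.12),):print(t,delta(P,R,t,.3))
```

```text
2.55 [0.45137872 0.05065095 0.25857378] [-3.90051855e+00  7.64490860e+00 -8.26054676e+00  7.40826215e+01
  7.69831069e-03  8.56768640e+01]
(0.626, 0.04, 0.12) (array([-12. , 174.5, 138.6]), np.float64(0.1))
```

{"method": "servo_tool", "body": {
  "commands": [-4,45,20,0,0,0,0,-8,90,50,0,0,0,0,-12,135,90,0,0,0,0,-12,175,138,0,0,0,0,-12,175,158,0,0,0,0]
}}

```text
clock: 3.18
position: [0.6262, 0.0419, 0.0972]
orientation: [[-0.01, 1.0, -0.003], [1.0, 0.01, 0.0], [0.0, -0.003, -1.0]]
ft_force: [-0.5, 0.2, 0.3]
grip_width: -0.0001
```

Run:
```python
from h import *
s=sensors.state();P=np.array(s['position']);print(s['clock'],P,s['ft_force'])
g=np.load('g.npy');ims=pair(g,0,'pics/near.png',5)
for c in ims:print(c,proj(c,P))
for n in('roller','keeper_peg','gutter_seat','gutter'):
  for c in ims:
    for r in spotter.mark_of(n,c)[:4]:
      q=w2g(g,r['centre'])[0]
      if abs(q[0])<120 and abs(q[1])<60:print(n,c,round(r['p'],2),np.round(q,0))
```

```text
3.175 [0.62620629 0.04194882 0.09719048] [-0.4763807   0.16128451  0.32082366]
top [[211.59527659 169.9263525 ]]
scene [[270.03632555 150.39411164]]
roller top 0.56 [-77.  -4.  27.]
roller scene 0.73 [-74.  -6.  29.]
keeper_peg top 0.54 [-16. -48.  75.]
keeper_peg scene 0.66 [-17. -47.  73.]
gutter_seat top 0.72 [65.  3. 38.]
gutter_seat scene 0.95 [65. -0. 41.]
gutter top 0.81 [-1. -0.  7.]
gutter scene 0.9 [-3.  5.  4.]
gutter scene 0.43 [62. -1. 39.]
```

View pics/near.png

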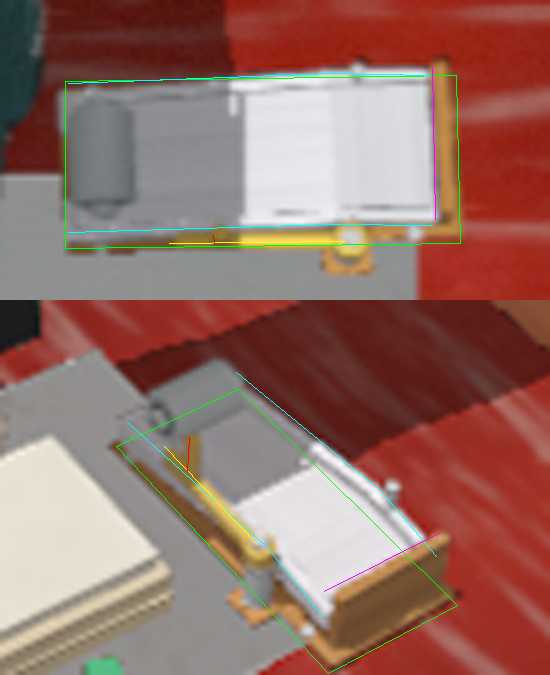

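The picture shows the roller at top crop (100,150) still at the low stops, overlay within about 3 mm; yaw needs about +0.03 rad. I descend behind the roller.

{"method": "servo_tool", "body": {
  "commands": [-5,-3,20,0,0,-1.5,0,-10,-3,45,0,0,-1.5,0,-10,-3,60,0,0,-1.5,0,-10,-3,71,0,0,-1.5,0,-10,-3,71,0,0,-1.5,0]
}}

```text
clock: 4.3
position: [0.6222, 0.0322, 0.0296]
orientation: [[-0.037, 0.999, -0.001], [0.999, 0.037, 0.0], [0.0, -0.001, -1.0]]
ft_force: [-0.6, 0.3, -0.1]
grip_width: 0.0001
```

Run:
```python
from h import *
g=np.array([.6272,-.081,-1.535]);np.save('g.npy',g)
s=sensors.state();P=np.array(s['position']);R=np.array(s['orientation']);print(P,s['ft_force'],w2g(g,P))
for x,z in((-92,26),(-75,27),(-50,28),(-20,30),(10,34),(22,35),(30,35),(37,35)):print(x,z,delta(P,R,g2w(g,(x,0,z))[0],np.degrees(g[2])+90))
```

```text
[0.62220296 0.032235   0.02957689] [-0.57876374  0.32218562 -0.14071518] [[-113.34129642   -0.9413075    29.57688861]]
-92 26 (array([-21.3,   0.9,   3.6]), np.float64(0.1))
-75 27 (array([-38.3,   0.9,   2.6]), np.float64(0.1))
-50 28 (array([-63.3,   0.9,   1.6]), np.float64(0.1))
-20 30 (array([-93.3,   0.9,  -0.4]), np.float64(0.1))
10 34 (array([-123.3,    0.8,   -4.4]), np.float64(0.1))
22 35 (array([-135.3,    0.8,   -5.4]), np.float64(0.1))
30 35 (array([-143.3,    0.8,   -5.4]), np.float64(0.1))
37 35 (array([-150.3,    0.8,   -5.4]), np.float64(0.1))
```

{"method": "servo_tool", "body": {
  "commands": [-8,1,1,0,0,0,0,-18,1,0,0,0,0,0,-29,1,-1,0,0,0,0,-41,1,-3,0,0,0,0,-53,1,-4,0,0,0,0]
}}

```text
clock: 4.92
position: [0.6254, -0.0219, 0.0342]
orientation: [[-0.036, 0.999, 0.0], [0.999, 0.036, -0.0], [-0.0, 0.0, -1.0]]
ft_force: [0.5, 1.1, 0.6]
grip_width: -0.0003
```

Run:
```python
from h import *
g=np.load('g.npy')
s=sensors.state();P=np.array(s['position']);print(s['clock'],s['ft_force'],w2g(g,P))
for c in('top','scene'):
    viewer.snapshot(c)
    for r in spotter.mark_of('roller',c)[:4]:
      q=w2g(g,r['centre'])[0]
      if abs(q[0])<120 and abs(q[1])<60:print(c,round(r['p'],2),np.round(q,0))
```

```text
4.925 [0.46355986 1.12211952 0.61723737] [[-59.092661     0.32270545  34.1537329 ]]
top 0.6 [65.  1. 36.]
top 0.55 [-31.  -2.  36.]
scene 0.75 [-24.  -5.  35.]
```

{"method": "servo_tool", "body": {
  "commands": [-8,0,4,0,0,0,0,-19,0,3.5,0,0,0,0,-30,0,2,0,0,0,0,-41,0,0.5,0,0,0,0,-51,0,-1,0,0,0,0]
}}

```text
clock: 5.75
position: [0.6273, -0.0728, 0.0351]
orientation: [[-0.036, 0.999, 0.0], [0.999, 0.036, -0.0], [-0.0, 0.0, -1.0]]
ft_force: [-0.2, 0.8, 0.5]
grip_width: -0.0001
```

Run:
```python
from h import *
g=np.load('g.npy')
s=sensors.state();P=np.array(s['position']);print(s['clock'],s['ft_force'],w2g(g,P))
for c in('top','scene'):
    viewer.snapshot(c)
    for r in spotter.mark_of('roller',c)[:4]:
      q=w2g(g,r['centre'])[0]
      if abs(q[0])<120 and abs(q[1])<60:print(c,round(r['p'],2),np.round(q,0))
```

```text
5.75 [-0.20795664  0.82265426  0.52236047] [[-8.22547693  0.34804171 35.11481953]]
scene 0.6 [28. -4. 41.]
```

{"method": "servo_tool", "body": {
  "commands": [-5,0,-1,0,0,0,0,-11,0,-1.5,0,0,0,0,-17,0,-2,0,0,0,0,-23,0,-2,0,0,0,0,-29,0,-2,0,0,0,0]
}}

```text
clock: 6.58
position: [0.6282, -0.1013, 0.0369]
orientation: [[-0.036, 0.999, -0.0], [0.999, 0.036, -0.0], [-0.0, -0.0, -1.0]]
ft_force: [0.4, 0.3, -0.3]
grip_width: -0.0001
```

{"method": "servo_tool", "body": {
  "commands": [-4,0,0,0,0,0,0,-8,0,0,0,0,0,0,-12,0,0,0,0,0,0,-12,0,0,0,0,0,0,-12,0,0,0,0,0,0]
}}

```text
clock: 7.2
position: [0.6287, -0.1127, 0.0369]
orientation: [[-0.037, 0.999, 0.0], [0.999, 0.037, 0.0], [0.0, 0.0, -1.0]]
ft_force: [-0.3, -0.7, -0.3]
grip_width: -0.0
```

Run:
```python
from h import *
g=np.load('g.npy')
s=sensors.state();P=np.array(s['position']);print(s['clock'],s['ft_force'],w2g(g,P))
pair(g,0,'pics/crest.png',5)
for c in('top','scene'):
    for r in spotter.mark_of('roller',c)[:4]:
      q=w2g(g,r['centre'])[0]
      if abs(q[0])<120 and abs(q[1])<60:print(c,round(r['p'],2),np.round(q,0))
```

```text
7.2 [-0.3417288  -0.69171332 -0.30365055] [[31.74709738  0.33461345 36.90329046]]
scene 0.57 [63. -6. 37.]
```

View pics/crest.png

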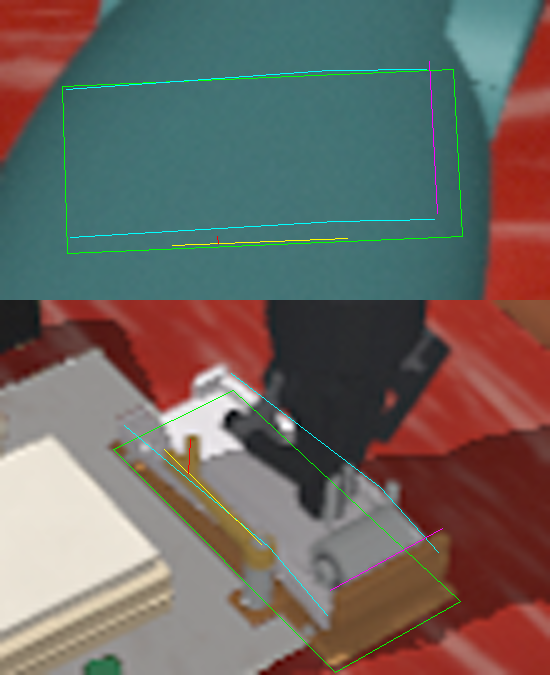

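The scene view shows the roller against the end stop (crop (375,545)), on the far side of the crest, arm hiding the top view. I back off, rise, and turn 45° towards the keeper's outer side.

{"method": "servo_tool", "body": {
  "commands": [6,0,-5,0,0,0,0,8,0,-35,0,0,0,0,8,0,-65,0,0,0,0,25,0,-65,0,0,-5,0,45,-25,-65,0,0,-13,0]
}}

```text
clock: 8.02
position: [0.6028, -0.0682, 0.1023]
orientation: [[-0.264, 0.965, 0.002], [0.965, 0.264, -0.0], [-0.001, 0.001, -1.0]]
ft_force: [0.2, 0.6, -0.1]
grip_width: 0.0001
```

Run:
```python
from h import *
g=np.load('g.npy')
s=sensors.state();P=np.array(s['position']);R=np.array(s['orientation']);print(s['clock'],s['ft_force'],w2g(g,P))
print(delta(P,R,g2w(g,(-40,-66,102))[0],np.degrees(g[2])+135))
```

```text
8.025 [ 0.2110547   0.55159975 -0.11955146] [[-13.63493851 -23.87926167 102.310127  ]]
(array([ 35.3, -35. ,   0.2]), np.float64(-31.7))
```

{"method": "servo_tool", "body": {
  "commands": [12,-12,0,0,0,-10,0,24,-24,0,0,0,-20,0,35,-35,0,0,0,-28,0,35,-35,0,0,0,-32,0,35,-35,0,0,0,-32,0]
}}

```text
clock: 8.65
position: [0.5592, -0.0437, 0.1023]
orientation: [[-0.732, 0.681, 0.001], [0.681, 0.732, -0.0], [-0.0, 0.0, -1.0]]
ft_force: [0.2, 0.3, -0.2]
grip_width: -0.0001
```

Run:
```python
from h import *
g=np.load('g.npy')
s=sensors.state();P=np.array(s['position']);R=np.array(s['orientation']);print(s['clock'],s['ft_force'],w2g(g,P))
print(delta(P,R,g2w(g,(-40,-66,102))[0],np.degrees(g[2])+135))
pair(g,0,'pics/peg.png',5)
for n in('roller','keeper_peg'):
 for c in('top','scene'):
    for r in spotter.mark_of(n,c)[:4]:
      q=w2g(g,r['centre'])[0]
      if abs(q[0])<120 and abs(q[1])<60:print(n,c,round(r['p'],2),np.round(q,0))
```

```text
8.65 [ 0.18909238  0.25332156 -0.24557776] [[-39.70648776 -66.66843736 102.32674996]]
(array([-0.3,  0.7,  0.3]), np.float64(0.0))
roller top 0.53 [67. -4. 37.]
roller scene 0.62 [67. -5. 39.]
keeper_peg scene 0.69 [-19. -45.  73.]
```

View pics/peg.png

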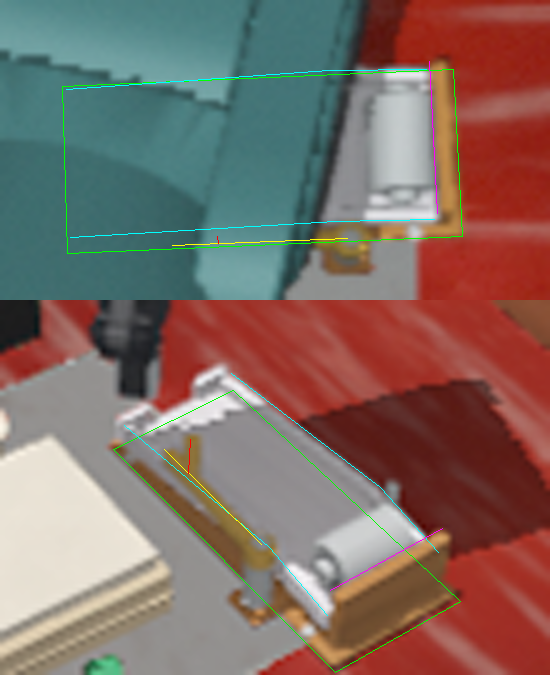

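Roller rests against the stop (top crop (398,130)); peg at scene crop (190,437), within ~2 mm of the model. Descend beside the peg.

{"method": "servo_tool", "body": {
  "commands": [0,0,20,0,0,0,0,0,0,40,0,0,0,0,0,0,47,0,0,0,0,0,0,47,0,0,0,0,-5,1,47,0,0,0,0]
}}

```text
clock: 9.57
position: [0.5639, -0.0468, 0.0556]
orientation: [[-0.733, 0.681, 0.001], [0.681, 0.733, -0.0], [-0.001, 0.0, -1.0]]
ft_force: [-0.5, 0.0, -0.8]
grip_width: -0.0001
```

{"method": "servo_tool", "body": {
  "commands": [-4,0,0,0,0,0,0,-8,0,0,0,0,0,0,-13,4,0,0,0,0,0,-19,9,0,0,0,0,0,-26,13,0,0,0,0,0]
}}

```text
clock: 10.2
position: [0.592, -0.055, 0.0549]
orientation: [[-0.733, 0.681, 0.0], [0.681, 0.733, -0.0], [-0.0, -0.0, -1.0]]
ft_force: [-0.3, -0.0, 0.5]
grip_width: -0.0002
```

Run:
```python
from h import *
g=np.load('g.npy')
s=sensors.state();P=np.array(s['position']);print(s['clock'],s['ft_force'],w2g(g,P))
q=w2g(g,P)[0][:2]-[39.5,-46];print('n,s',q@[.707,.707],q@[-.707,.707])
viewer.snapshot('scene')
for n in('roller','keeper_peg'):
    for r in spotter.mark_of(n,'scene')[:4]:
      q=w2g(g,r['centre'])[0]
      if abs(q[0])<120 and abs(q[1])<60:print(n,round(r['p'],2),np.round(q,0))
```

```text
10.2 [-0.29761875 -0.04726104  0.52550159] [[-27.28196296 -34.22350371  54.85795388]]
n,s -38.88886492996728 55.54083068962237
roller 0.53 [68. -5. 38.]
keeper_peg 0.48 [-13. -25.  70.]
```

{"method": "servo_tool", "body": {
  "commands": [-8,2.5,0,0,0,0,0,-16,4,0,0,0,0,0,-23,4.5,0,0,0,0,0,-31,4,0,0,0,0,0,-39,2.5,0,0,0,0,0]
}}

```text
clock: 10.98
position: [0.622, -0.0801, 0.0548]
orientation: [[-0.732, 0.681, -0.0], [0.681, 0.732, -0.0], [0.0, -0.0, -1.0]]
ft_force: [-0.5, 0.4, 0.0]
grip_width: -0.0001
```

{"method": "servo_tool", "body": {
  "commands": [-7,-2.5,0,0,0,0,0,-14,-6,0,0,0,0,0,-20,-10,0,0,0,0,0,-25,-14,0,0,0,0,0,-28,-16,0,0,0,0,0]
}}

```text
clock: 11.6
position: [0.6306, -0.1092, 0.0547]
orientation: [[-0.733, 0.68, -0.001], [0.68, 0.733, 0.004], [0.003, 0.002, -1.0]]
ft_force: [-3.0, 19.6, 5.5]
grip_width: -0.0002
```

Run:
```python
from h import *
g=np.load('g.npy')
s=sensors.state();P=np.array(s['position']);print(s['clock'],s['ft_force'],w2g(g,P))
q=w2g(g,P)[0][:2]-[39.5,-46];print('n,s',q@[.707,.707],q@[-.707,.707])
pair(g,1.57,'pics/keep.png',5)
for n in('roller','keeper_peg'):
    for r in spotter.mark_of(n,'scene')[:4]:
      q=w2g(g,r['centre'])[0]
      if abs(q[0])<120 and abs(q[1])<60:print(n,round(r['p'],2),np.round(q,0))
```

```text
11.6 [-3.04199003 19.57331421  5.51805975] [[28.26316531  2.39344933 54.6760961 ]]
n,s 26.26972654683446 42.15861080429154
roller 0.56 [66. -2. 41.]
keeper_peg 0.57 [39. 15. 74.]
```

View pics/keep.png

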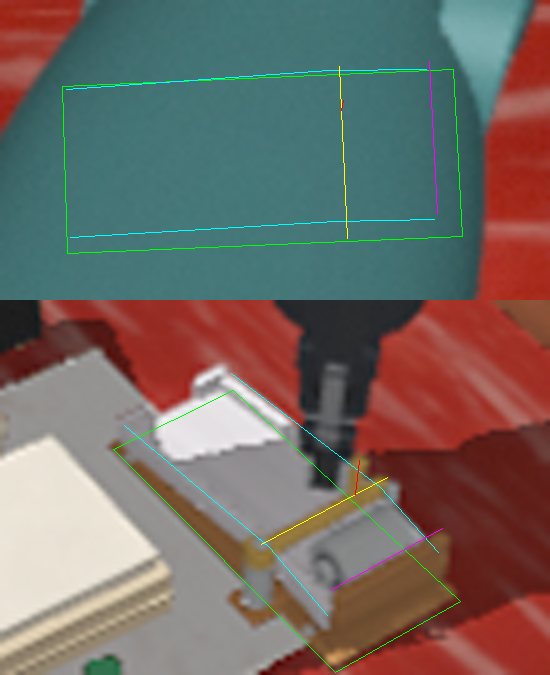

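The bar lies square across behind the roller and the force (20 N along −x of the gutter) shows it on its stop. Back off and lift.

{"method": "servo_tool", "body": {
  "commands": [4,0,0,0,0,0,0,14,0,0,0,0,0,0,20,0,-25,0,0,0,0,40,0,-70,0,0,0,0,75,0,-110,0,0,0,0]
}}

```text
clock: 12.42
position: [0.5759, -0.0592, 0.1661]
orientation: [[-0.732, 0.681, 0.0], [0.681, 0.732, -0.0], [-0.001, 0.0, -1.0]]
ft_force: [0.6, -0.0, -0.3]
grip_width: -0.0
```

{"method": "servo_tool", "body": {
  "commands": [30,-25,-10,0,0,0,0,60,-50,-20,0,0,0,0,90,-75,-20,0,0,0,0,120,-75,-20,0,0,0,0,120,-75,-20,0,0,0,0]
}}

```text
clock: 13.05
position: [0.4357, -0.0317, 0.1853]
orientation: [[-0.733, 0.68, 0.0], [0.68, 0.733, -0.0], [-0.0, 0.0, -1.0]]
ft_force: [0.9, 0.1, 0.1]
grip_width: 0.0001
```

Run:
```python
from h import *
g=np.load('g.npy')
s=sensors.state();print(s['clock'],s['position'],s['ft_force'])
pair(g,1.57,'pics/end.png',5)
for n in('roller','keeper_peg','weight','spool','wax'):
  for c in('top','scene'):
    for r in spotter.mark_of(n,c)[:4]:
      q=w2g(g,r['centre'])[0]
      if n in('weight','spool','wax') or abs(q[0])<120 and abs(q[1])<60:print(n,c,round(r['p'],2),np.round(q,0),np.round(r['centre'],3))
```

```text
13.05 [ 0.43573727 -0.03172324  0.18525176] [0.91752159 0.07404132 0.13279999]
roller top 0.58 [63. -3. 36.] [ 0.627 -0.144  0.036]
roller scene 0.75 [66. -4. 37.] [ 0.626 -0.148  0.037]
keeper_peg top 0.44 [43. 13. 80.] [ 0.641 -0.123  0.08 ]
keeper_peg scene 0.53 [39. 13. 72.] [ 0.641 -0.119  0.072]
weight top 0.58 [262. -13.   1.] [ 0.623 -0.343  0.001]
weight top 0.21 [  47. -146.    2.] [ 0.483 -0.134  0.002]
weight scene 0.48 [262. -14.  -1.] [ 0.623 -0.343 -0.001]
spool top 0.36 [67. -5. 40.] [ 0.625 -0.148  0.04 ]
wax top 0.64 [  48. -143.    1.] [ 0.486 -0.134  0.001]
wax scene 0.65 [64. -7. 36.] [ 0.623 -0.145  0.036]
wax scene 0.4 [  43. -141.    1.] [ 0.488 -0.129  0.001]
```

View pics/end.png

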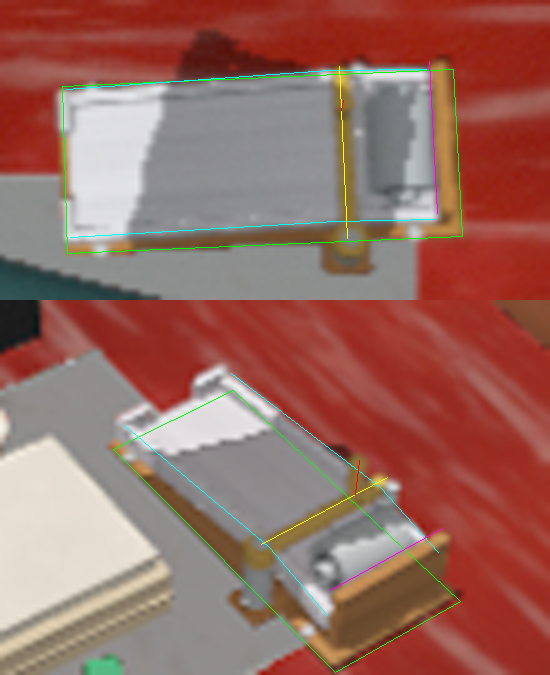

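The roller lies against the stop (top crop (398,145)), the bar square across behind it (top crop x ≈ 343), the arm clear. The weight and wax are unmoved; the spool's spot is partly hidden by the arm, which never came near it. I hand in.

Run:
```python
from plant import job
print(job.sign_off())
```

```text
the job is handed in; nothing more can be done
None
```

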